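# Plug in the relay and hold its socket against the sprung stop

## Task

Plug the white relay fully home into its socket on the rail, then slide socket and relay along the rail up against the yellow plate of the sprung stop. Keep it pressed on the plate with a steady force of about 10 N (plate pushed back some 9 of its 14 mm), so that I can screw the end clamp tight behind the socket: the program finishes while the robot still holds it pressed like that, with the relay still fully home. Never drive the yellow plate to the end of its travel, and leave the capacitor, the flux bottle and the small transformer where they are.

Things in the scene. Friction and masses are not known exactly. Their poses are not given: they have to be found in the camera images.
- relay_centre (a point): centre of the relay's white cover, 38 (x) x 30 (y) x 44 mm high; under it a black block plug 26 (x) x 19 (y) x 14 mm long with a tapered foot. It stands upright on the plug, 58 mm high, 80 g. This point is 22 mm above the shoulder (cover's underside), 36 mm above the plug's tip. Grip the cover across either pair of faces; z up. The plug fits either way round (half turn)
- socket_mouth (a point): centre of the hole's mouth on top of the grey relay socket, 44 mm above the bench. Raised middle 46 (x) x 44 (y) mm, hole 27.6 (x) x 20.6 (y) x 17 mm deep; screw terminals beside it (80 mm over all in x) lie 9 mm lower. Home: the relay's shoulder rests on the socket's top, relay_centre 22 mm above this point. +y points along the rail to the sprung stop, z up
- rail_jig: fixed grey plate 116 x 380 x 8 mm on the bench with a 35 mm wide steel rail along its y, rail top 16 mm above the bench; origin at the plate's centre on the bench. +y points to the sprung stop, whose black housing (60 wide, top 44 mm with its screws above the bench) stands at y = 117 to 151 mm; the unscrewed end clamp stands at y = -147 to -157 mm (top 51 mm above the bench)
- stop_face (a point): centre of the face of the stop's yellow plate that meets the socket's end (22 mm from the hole's centre), plate 58 mm wide x 21 mm high, its top edge 39 mm above the bench; the point moves with the plate. -y of its axes looks to the socket
- stop_plate (a joint): how far the yellow plate is pushed back (m): 0 at rest, 0.014 at the end of its travel. It is sprung: 2 N to start it, then 0.9 N more per mm, so 10 N at about 9 mm; let go, it pushes the socket back
- socket: the relay socket, 80 x 44 x 28 mm, 140 g; origin on the rail's top, 28 mm below socket_mouth, same axes. Its feet hook loosely round the rail's edges (1 mm play): it slides along the rail with a little friction and cannot lift off
- relay: the relay's body, origin at the middle of the plug's tip, 36 mm below relay_centre; same axes
- capacitor: loose black round capacitor standing upright, 25 mm across, 40 mm high, origin under its middle; stays where it is
- flux_bottle: loose amber bottle, 32 mm across, 80 mm high, origin under its middle; stays where it is
- transformer: loose small black and yellow transformer, 30 x 40 x 28 mm, origin under its middle; stays where it is
Not all that is in view belongs to the job. What is shaped like the socket but red is not meant.

How it is judged:
By the outcome, as a careful person would: the job done as asked, in the order asked, and still so for the second after the job is handed in, while the arm keeps its last pose, push and grip.
It also fails if it takes over 48 s, if anything falls off the work surface, if the arm or the gripper's body presses on something with over 40 N, if the wrist force passes 120 N, or if a joint passes its speed limit or range.

## Robot

A 6-joint arm with a two-finger parallel gripper is mounted at the origin on the work surface; the furniture and walls round the work are solid. World frame = base frame: x ahead of the robot, y to its left, z up, the work surface at z = 0. Lengths are in m, angles in rad, forces in N, time in s.
With the tool pointing down it reaches from about 0.275 to 0.975 m from the base axis. Payload 8.4 kg.
Tool frame: the origin (TCP) lies at the very end of the fingers, on their centre line; the grasp point (between the pads) lies 19 mm behind it; z points along the fingers, y is the line along which they close (so a half turn about z gives the same grasp; the last joint's range is limited). The gripper opens to 92 mm and grips with 3 to 60 N. Pads are 20 mm wide; open, the fingers measure 128 mm over their backs; the gripper's body (75 mm by 189 mm) begins 69 mm behind the grasp point.
Start: joints at [-1.106, 0.353, 1.633, -0, 1.155, -0.002], TCP at [0.281, -0.558, 0.215] pointing down, gripper open.
Joint ranges: [-2.63, 2.63], [-0.92, 2.1], [0.06, 2.66], [-1.3, 4.44], [0, 2.69], [-3.02, 3.02]. Speed limits (rad/s): [2.22, 2.22, 2.79, 3.14, 3.14, 3.14].

## Interface

Orientations are given as [roll, pitch, yaw] about the fixed x, y, z axes, in that order (R = Rz(yaw) Ry(pitch) Rx(roll)).
In Python, from station import r, get_image, camera_info gives the robot as it stands.
- The arm moves only by the tool carry_out, never from a script. Its argument "motion" is a list of rows, each an object with "xyz": the shift along the tool's x, y, z in m, a list of three; "dr": the turn, a rotation vector about the tool's x, y, z in rad, a list of three; "fingers": the closure in counts, from 0 (fully open) to 255 (shut). A call has exactly 8 rows; each row shifts and turns the commanded pose from where the row before left it, along the tool's axes as they then stand; what a row does not reach is not made up. A row lasts 1/12 s, in which the tool goes at most 41.7 mm and 7.16 degrees, less where a joint would pass 70% of its speed; a pose out of reach is approached as far as the arm can. A call with a gripper value outside its range is refused whole. The fingers move at their own pace and stop on an object; the grip force is fixed at half the most. Time passes only in rows, so rows that do not move let the fingers close, or fill a call up. It gives the time, the measured TCP pose, the force, the opening and the grip force at its end, in the units of the state.
- r.read_state(): the state, without advancing time (a new reading comes with each control period).
- get_image(name): name is "side" or "top"; returns the picture (420x560x3 uint8, red, green, blue); there is no depth.
- camera_info(name): a dict with "vfov" (degrees; the focal length in pixels is half the picture's height over the tangent of half this angle, whatever the lens; pixels are square), "cx", "cy" (the principal point, pixels), "world_from_camera" (4x4, takes a point from camera to world coordinates). Camera axes: x right, y down, z forward; pixel columns grow to the right and rows downward; lengths in m; the calibration is good to about 2 mm. A picture is of the moment at which its call begins. camera_info takes no time and is no camera call.
- r.finish_job(): hands the job in; it is judged then, once.
The state is a dict: "time": time; "joint_positions": joint angles; "qd": joint speeds; "joint_torque": joint torques, N m; "tool_pos": TCP position; "ee_rot": TCP orientation; "ft_force": force on the tool from outside, world axes, zero at the start; "moment": the same for the moment, N m; "gripper_width": finger opening in m; "gripper_force": force on a finger pad.
Only numpy, scipy, OpenCV 4.12 (cv2) and the standard library are available. Lean on these libraries where they do the work, as an engineer would, in place of code of your own. Each camera call takes 0.05 s, during which the arm holds its last target. There are 200 camera calls.

## Working session

There is one attempt and no reset: what is moved stays moved. The work goes in short steps, Python scripts to look and compute and a tool call to move; the robot and the scene stay as the last step left them, time stands still between calls to the robot, and variables do not carry over. Pictures are saved under pics/ and viewed, at most 10 in all, crops included, and the job is handed in when it is done.

Besides the shell and the picture viewer there is one more tool, called after "Request:" in YAML: its name, and indented under it one key for each argument. carry_out: Moves the arm, as the interface text tells. Its arguments: {"type":"object","properties":{"motion":{"type":"array"}},"required":["motion"]}

```bash
mkdir -p pics; ls; python3 - <<'E'
from station import r,get_image,camera_info
import cv2
for n in("side","top"):
    im=get_image(n); cv2.imwrite(f"pics/{n}0.png",cv2.resize(im[:,:,::-1],(800,600),interpolation=cv2.INTER_CUBIC)); print(n,camera_info(n))
print(r.read_state())
E
```

```text
pics
side {'vfov': 43.57614830083151, 'cx': 281.25845726704387, 'cy': 206.5129257958968, 'world_from_camera': array([[-0.16810202, -0.59216262,  0.78808955, -0.59030616],
       [-0.98566069,  0.11285362, -0.1254475 ,  0.1675734 ],
       [-0.01465344, -0.79787686, -0.60264234,  0.85077237],
       [ 0.        ,  0.        ,  0.        ,  1.        ]])}
top {'vfov': 50.83922636019637, 'cx': 278.5572176370298, 'cy': 208.0494913338674, 'world_from_camera': array([[ 0.05709893, -0.97734423,  0.20380864,  0.25323181],
       [-0.99835426, -0.05698709,  0.00642248, -0.00357383],
       [ 0.00533748, -0.20383994, -0.97898968,  1.11323019],
       [ 0.        ,  0.        ,  0.        ,  1.        ]])}
{'time': 0.1, 'joint_positions': array([-1.10638950e+00,  3.53575744e-01,  1.63404877e+00,  6.18134654e-07,
        1.15521854e+00, -2.41929256e-03]), 'qd': array([-0.00048182, -0.00137858, -0.00439414, -0.00135064, -0.00011538,
        0.00019621]), 'joint_torque': array([ 5.96726677e-04, -5.94908130e+01, -3.34929478e+01,  6.98526017e-02,
        1.84230198e-02, -4.84874306e-05]), 'tool_pos': array([ 0.28107272, -0.5577306 ,  0.21394544]), 'ee_rot': array([-3.14034226e+00, -3.59029174e-06,  4.66825870e-01]), 'ft_force': array([ 0.30757065, -0.10616237,  0.09298629]), 'moment': array([-0.05771676,  0.01880143,  0.02550965]), 'gripper_force': 0.0, 'gripper_width': 0.09218108894553716}
```

View pics/top0.png

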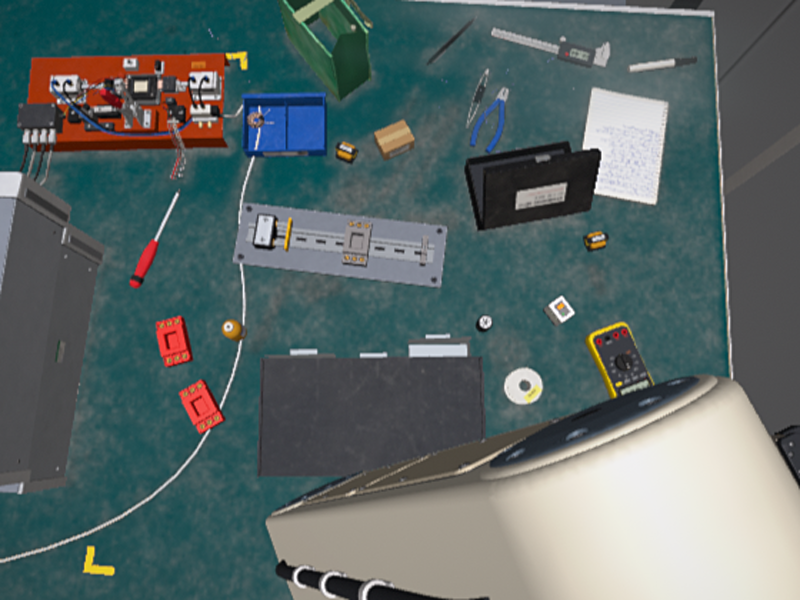

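View pics/side0.png

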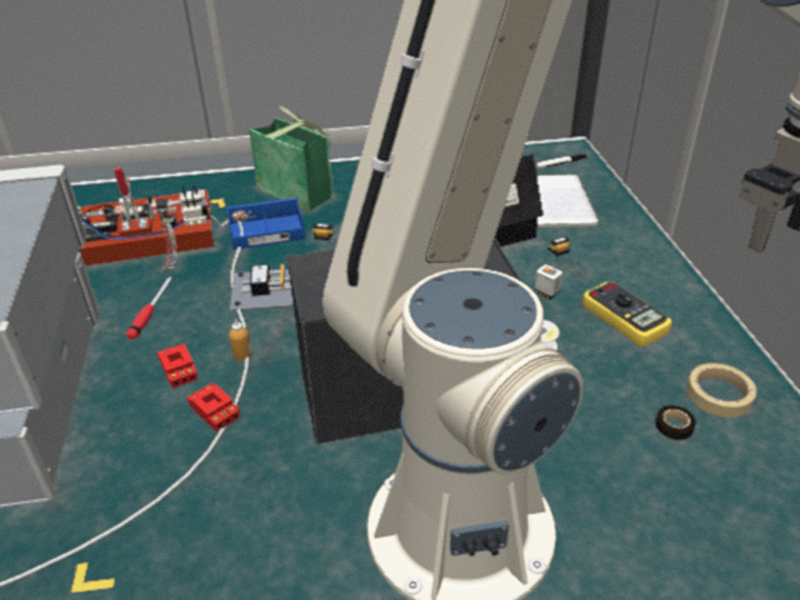

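The top view shows the white relay at about (560,308), the grey socket on the rail at (357,242), the yellow plate at (289,235) and the clamp at (424,250). The two red sockets at (172,341) and (200,405) are decoys. There is also a tall black box at (370,415). Next I'll enlarge the relay and the jig.

```bash
python3 - <<'E'
import cv2,numpy as np
from station import get_image
im=get_image("top")[:,:,::-1]
np.save("top0.npy",im)
a=cv2.resize(im[138:204,160:320],(800,330),interpolation=cv2.INTER_CUBIC)   # x5
b=cv2.resize(im[195:239,330:430],(600,264),interpolation=cv2.INTER_CUBIC)   # x6
c=np.zeros((600,800,3),np.uint8); c[:330]=a; c[335:599,:600]=b
cv2.imwrite("pics/crop1.png",c)
E
```

```text
(no output)
```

View pics/crop1.png

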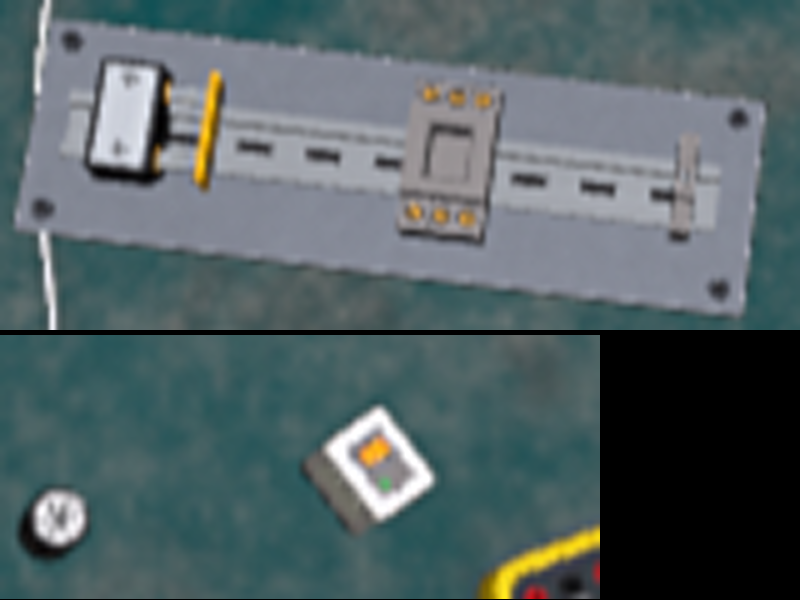

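The crop confirms it. The relay's white top with its orange window has corners at (380,405), (436,478), (373,522) and (322,452). The socket is the grey one with its hole centred at (448,151). The yellow plate runs from (215,73) to (203,187). The jig corners are (48,20), (765,103), (742,315) and (18,228).

```bash
cat > h.py <<'E'
import numpy as np
from station import r,get_image,camera_info
def px2w(name,uv,z):
    c=camera_info(name);f=210/np.tan(np.radians(c["vfov"]/2));T=c["world_from_camera"]
    uv=np.atleast_2d(uv).astype(float)
    d=np.c_[(uv[:,0]-c["cx"])/f,(uv[:,1]-c["cy"])/f,np.ones(len(uv))]@T[:3,:3].T
    s=(z-T[2,3])/d[:,2]
    return T[:3,3]+s[:,None]*d
def w2px(name,P):
    c=camera_info(name);f=210/np.tan(np.radians(c["vfov"]/2));T=c["world_from_camera"]
    q=(np.atleast_2d(P)-T[:3,3])@T[:3,:3]
    return np.c_[q[:,0]/q[:,2]*f+c["cx"],q[:,1]/q[:,2]*f+c["cy"]]
E
python3 - <<'E'
from h import *
np.set_printoptions(precision=4,suppress=True)
A=lambda p:(np.array(p)+.5)/5-.5+[160,138]
B=lambda p:(np.array(p)-[0,335]+.5)/6-.5+[330,195]
def rep(n,p):
    L=np.linalg.norm(np.roll(p,-1,0)-p,axis=1); d=np.roll(p,-1,0)-p
    print(n,p[:,:2].tolist(),"mean",p.mean(0),"L",L,"ang",np.degrees(np.arctan2(d[:,1],d[:,0])))
rep("jig",px2w("top",A([(48,20),(765,103),(742,315),(18,228)]),.008))
rep("relay",px2w("top",B([(380,405),(436,478),(373,522),(322,452)]),.058))
rep("hole",px2w("top",A([(428,122),(475,127),(468,180),(424,176)]),.044))
rep("plate top",px2w("top",A([(215,73),(203,187)]),.039))
rep("sock ext",px2w("top",A([(415,80),(502,90),(484,243),(399,232)]),.037))
E
```

```text
jig [[0.6450358749571045, 0.301432429984449], [0.6215719944109346, -0.07767108634295182], [0.5072023829759285, -0.07059905032921747], [0.5314046776969001, 0.3047122294854575]] mean [0.5763 0.1145 0.008 ] L [0.3798 0.1146 0.3761 0.1137] ang [-93.5417 176.4616  86.3103  -1.6533]
relay [[0.49367424918875413, -0.27552019645980713], [0.46471423523908717, -0.29833698710832324], [0.4451460724449192, -0.2729051136186194], [0.4727686580838396, -0.2520675937030025]] mean [ 0.4691 -0.2747  0.058 ] L [0.0369 0.0321 0.0346 0.0314] ang [-141.7664  127.5759   37.0296  -48.2863]
hole [[0.5895208606849133, 0.0943252068112624], [0.588286484908782, 0.07045392107888197], [0.5603582444488155, 0.07207025743466741], [0.5611440066100875, 0.09427813583744307]] mean [0.5748 0.0828 0.044 ] L [0.0239 0.028  0.0222 0.0284] ang [-92.9601 176.6877  87.9736   0.095 ]
plate top [[0.6107185845398783, 0.20498296016686804], [0.5503084875850996, 0.20546671032845193]] mean [0.5805 0.2052 0.039 ] L [0.0604 0.0604] ang [179.5412  -0.4588]
sock ext [[0.6136601438670896, 0.10320970916798293], [0.6109399470055416, 0.05853624733171966], [0.5300388415835616, 0.06227872177817028], [0.5332368578882382, 0.10533703931451217]] mean [0.572  0.0823 0.037 ] L [0.0448 0.081  0.0432 0.0805] ang [-93.4845 177.3514  85.7523  -1.5152]
```

```bash
cat >> h.py <<'E'
from scipy.spatial.transform import Rotation as Ro
def shift(pos=None,yaw_deg=None,frm=None,z=None):
    "tool-frame shift from measured pose to world target; and dr about tool axes to vertical/yaw"
    s=r.read_state(); R=Ro.from_euler("xyz",s["ee_rot"]); p=s["tool_pos"]
    out=[]
    if pos is not None: out.append(R.inv().apply(np.array(pos)-p).round(4))
    if yaw_deg is not None:
        out.append((R.inv()*Ro.from_euler("xyz",[np.pi,0,np.radians(yaw_deg)])).as_rotvec().round(4))
    print("t",s["time"],"pos",p.round(4),"rpy",np.degrees(s["ee_rot"]).round(2),"F",s["ft_force"].round(1),"M",s["moment"].round(2),"w",round(s["gripper_width"],4),"gf",s["gripper_force"],"\n shift,dr:",out)
E
python3 - <<'E'
from h import *
np.set_printoptions(precision=3,suppress=True)
S=lambda p:(np.array(p)+.5)*.7-.5
print("multimeter near corners z.03",px2w("top",S([(590,330),(625,322),(655,385)]),.03))
print("folder top z .1",px2w("top",S([(480,228),(600,200),(465,160)]),.1))
for z in (.1,.15,.2): print("box top",z,px2w("top",S([(262,357),(480,357),(260,475)]),z), "side",px2w("side",S([(290,257),(302,308)]),z))
print("cap",px2w("top",S([(485,322)]),.04),"bottle",px2w("top",S([(233,329)]),.08),"trafo",px2w("top",S([(345,150),(597,240)]),.028))
shift([.469,-.275,.16],128)
E
```

```text
multimeter near corners z.03 [[ 0.44  -0.332  0.03 ]
 [ 0.458 -0.394  0.03 ]
 [ 0.352 -0.443  0.03 ]]
folder top z .1 [[ 0.591 -0.127  0.1  ]
 [ 0.653 -0.329  0.1  ]
 [ 0.712 -0.098  0.1  ]]
box top 0.1 [[ 0.354  0.216  0.1  ]
 [ 0.374 -0.134  0.1  ]
 [ 0.172  0.2    0.1  ]] side [[0.541 0.189 0.1  ]
 [0.388 0.177 0.1  ]]
box top 0.15 [[ 0.349  0.205  0.15 ]
 [ 0.368 -0.128  0.15 ]
 [ 0.176  0.19   0.15 ]] side [[0.465 0.187 0.15 ]
 [0.323 0.176 0.15 ]]
box top 0.2 [[ 0.344  0.194  0.2  ]
 [ 0.362 -0.121  0.2  ]
 [ 0.18   0.18   0.2  ]] side [[0.39  0.186 0.2  ]
 [0.258 0.176 0.2  ]]
cap [[ 0.442 -0.148  0.04 ]] bottle [[0.399 0.273 0.08 ]] trafo [[ 0.751  0.117  0.028]
 [ 0.605 -0.346  0.028]]
t 0.15 pos [ 0.281 -0.558  0.214] rpy [-179.94    0.     26.75] F [0.1 0.1 0.5] M [-0.01 -0.01 -0.05] w 0.0916 gf 0.0 
 shift,dr: [array([ 0.295, -0.168,  0.054]), array([-0.001, -0.001, -1.767])]
```

Request:
carry_out:
  motion:
    - {"xyz":[0.0184,-0.0105,0],"dr":[0,0,0],"fingers":85}
    - {"xyz":[0.0184,-0.0105,0],"dr":[0,0,0],"fingers":85}
    - {"xyz":[0.0184,-0.0105,0],"dr":[0,0,0],"fingers":85}
    - {"xyz":[0.0184,-0.0105,0],"dr":[0,0,0],"fingers":85}
    - {"xyz":[0.0184,-0.0105,0],"dr":[0,0,0],"fingers":85}
    - {"xyz":[0.0184,-0.0105,0],"dr":[0,0,0],"fingers":85}
    - {"xyz":[0.0184,-0.0105,0],"dr":[0,0,0],"fingers":85}
    - {"xyz":[0.0184,-0.0105,0],"dr":[0,0,0],"fingers":85}

```text
time: 0.82
tool_pos: [0.3753, -0.4159, 0.2144]
ee_rot: [-3.141, 0.0, 0.467]
ft_force: [0.2, -0.8, -0.3]
gripper_width: 0.0614
gripper_force: 0.0
```

Request:
carry_out:
  motion:
    - {"xyz":[0.0184,-0.0105,0],"dr":[0,0,0],"fingers":85}
    - {"xyz":[0.0184,-0.0105,0],"dr":[0,0,0],"fingers":85}
    - {"xyz":[0.0184,-0.0105,0],"dr":[0,0,0],"fingers":85}
    - {"xyz":[0.0184,-0.0105,0],"dr":[0,0,0],"fingers":85}
    - {"xyz":[0.0184,-0.0105,0],"dr":[0,0,0],"fingers":85}
    - {"xyz":[0.0184,-0.0105,0],"dr":[0,0,0],"fingers":85}
    - {"xyz":[0.0184,-0.0105,0],"dr":[0,0,0],"fingers":85}
    - {"xyz":[0.0184,-0.0105,0],"dr":[0,0,0],"fingers":85}

```text
time: 1.48
tool_pos: [0.4689, -0.2746, 0.2144]
ee_rot: [-3.141, 0.0, 0.467]
ft_force: [0.7, 0.1, 0.4]
gripper_width: 0.0617
gripper_force: 0.0
```

Request:
carry_out:
  motion:
    - {"xyz":[0,0,0],"dr":[0,0,-0.11],"fingers":85}
    - {"xyz":[0,0,0],"dr":[0,0,-0.11],"fingers":85}
    - {"xyz":[0,0,0],"dr":[0,0,-0.11],"fingers":85}
    - {"xyz":[0,0,0],"dr":[0,0,-0.11],"fingers":85}
    - {"xyz":[0,0,0],"dr":[0,0,-0.11],"fingers":85}
    - {"xyz":[0,0,0],"dr":[0,0,-0.11],"fingers":85}
    - {"xyz":[0,0,0],"dr":[0,0,-0.11],"fingers":85}
    - {"xyz":[0,0,0],"dr":[0,0,-0.11],"fingers":85}

```text
time: 2.15
tool_pos: [0.4684, -0.2755, 0.2143]
ee_rot: [-3.141, -0.0, 1.352]
ft_force: [-0.6, -0.3, -0.1]
gripper_width: 0.0611
gripper_force: 0.0
```

Request:
carry_out:
  motion:
    - {"xyz":[0,0,0.014],"dr":[0,0,-0.11],"fingers":85}
    - {"xyz":[0,0,0.014],"dr":[0,0,-0.11],"fingers":85}
    - {"xyz":[0,0,0.014],"dr":[0,0,-0.11],"fingers":85}
    - {"xyz":[0,0,0.014],"dr":[0,0,-0.11],"fingers":85}
    - {"xyz":[0,0,0.014],"dr":[0,0,-0.11],"fingers":85}
    - {"xyz":[0,0,0.014],"dr":[0,0,-0.11],"fingers":85}
    - {"xyz":[0,0,0.014],"dr":[0,0,-0.11],"fingers":85}
    - {"xyz":[0,0,0.014],"dr":[0,0,-0.11],"fingers":85}

```text
time: 2.82
tool_pos: [0.4684, -0.2755, 0.1018]
ee_rot: [-3.141, -0.0, 2.232]
ft_force: [0.3, 0.6, -0.4]
gripper_width: 0.061
gripper_force: 0.0
```

```bash
python3 - <<'E'
from h import *
import cv2
a=get_image("top")[175:250,335:435,::-1]; b=get_image("side")[130:280,350:550,::-1]
c=np.zeros((600,800,3),np.uint8); c[:300,:400]=cv2.resize(a,(400,300),interpolation=cv2.INTER_CUBIC)
c[:600,400:]=0; c[300:600,:400]=cv2.resize(b,(400,300)); 
d=get_image("side")[170:230,360:420,::-1]; c[:400,400:]=cv2.resize(d,(400,400),interpolation=cv2.INTER_CUBIC)
cv2.imwrite("pics/c2.png",c)
shift([.469,-.275,.023],128); print(r.read_state()["joint_positions"].round(2))
E
```

```text
t 2.9667 pos [ 0.4678 -0.2752  0.1018] rpy [-1.7995e+02 -1.3000e-01  1.2742e+02] F [ 0.4 -0.8  0.5] M [-0.04 -0.14 -0.05] w 0.0612 gf 0.0 
 shift,dr: [array([-0.0008,  0.0011,  0.0788]), array([-0.0009, -0.0023, -0.0101])]
[-0.53  0.37  1.91 -0.    0.87 -1.19]
```

View pics/c2.png

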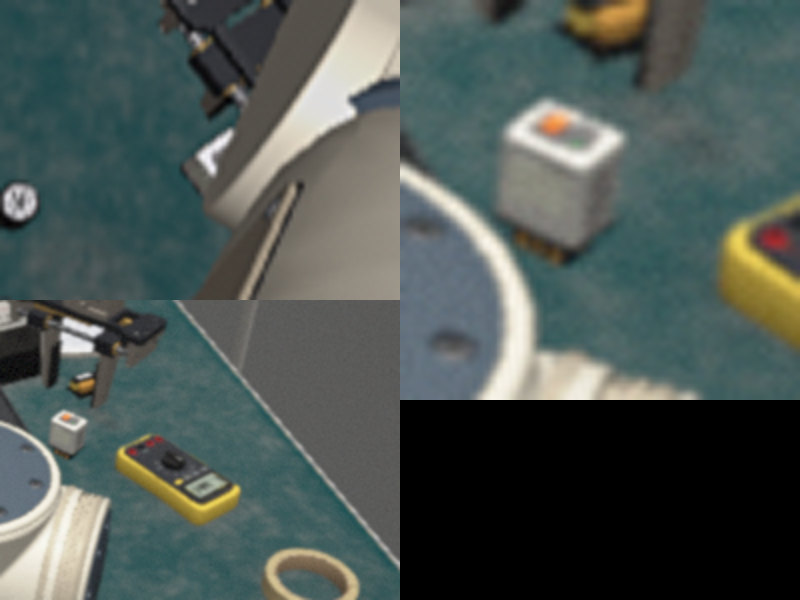

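The side crop shows the relay upright under the open fingers. Its top corners in the right panel are at (505,130), (548,98), (628,138) and (585,172). I'll use them to cross-check the position.

```bash
python3 - <<'E'
from h import *
np.set_printoptions(precision=4,suppress=True)
q=np.array([(505,130),(548,98),(628,138),(585,172)])-[400,0]
p=px2w("side",(q+.5)/6.667-.5+[360,170],.058); d=np.roll(p,-1,0)-p
print(p.mean(0),np.linalg.norm(d,axis=1),np.degrees(np.arctan2(d[:,1],d[:,0])))
E
```

```text
[ 0.4676 -0.2736  0.058 ] [0.0295 0.0388 0.0301 0.0391] [ -52.6256 -145.8332  127.8893   33.3066]
```

Request:
carry_out:
  motion:
    - {"xyz":[0.0005,0.001,0.01],"dr":[0,0,0],"fingers":85}
    - {"xyz":[0,0,0.012],"dr":[0,0,0],"fingers":85}
    - {"xyz":[0,0,0.012],"dr":[0,0,0],"fingers":85}
    - {"xyz":[0,0,0.012],"dr":[0,0,0],"fingers":85}
    - {"xyz":[0,0,0.012],"dr":[0,0,0],"fingers":85}
    - {"xyz":[0,0,0.01],"dr":[0,0,0],"fingers":85}
    - {"xyz":[0,0,0.007],"dr":[0,0,0],"fingers":85}
    - {"xyz":[0,0,0.004],"dr":[0,0,0],"fingers":85}

```text
time: 3.63
tool_pos: [0.4685, -0.2743, 0.0222]
ee_rot: [-3.141, -0.001, 2.227]
ft_force: [-0.3, -0.2, 0.4]
gripper_width: 0.0612
gripper_force: 0.0
```

Request:
carry_out:
  motion:
    - {"xyz":[0,0,0],"dr":[0,0,0],"fingers":120}
    - {"xyz":[0,0,0],"dr":[0,0,0],"fingers":135}
    - {"xyz":[0,0,0],"dr":[0,0,0],"fingers":145}
    - {"xyz":[0,0,0],"dr":[0,0,0],"fingers":160}
    - {"xyz":[0,0,0],"dr":[0,0,0],"fingers":255}
    - {"xyz":[0,0,0],"dr":[0,0,0],"fingers":255}
    - {"xyz":[0,0,0],"dr":[0,0,0],"fingers":255}
    - {"xyz":[0,0,0],"dr":[0,0,0],"fingers":255}

```text
time: 4.3
tool_pos: [0.4695, -0.2749, 0.0241]
ee_rot: [3.141, 0.001, 2.227]
ft_force: [0.5, -0.1, 5.2]
gripper_width: 0.0377
gripper_force: 30.0
```

Request:
carry_out:
  motion:
    - {"xyz":[0,0,-0.005],"dr":[0,0,0],"fingers":255}
    - {"xyz":[0,0,-0.015],"dr":[0,0,0],"fingers":255}
    - {"xyz":[0,0,-0.03],"dr":[0,0,0],"fingers":255}
    - {"xyz":[0,0,-0.03],"dr":[0,0,0],"fingers":255}
    - {"xyz":[0,0,-0.03],"dr":[0,0,0],"fingers":255}
    - {"xyz":[0,0,-0.03],"dr":[0,0,0],"fingers":255}
    - {"xyz":[0,0,-0.03],"dr":[0,0,0],"fingers":255}
    - {"xyz":[0,0,-0.03],"dr":[0,0,0],"fingers":255}

```text
time: 4.97
tool_pos: [0.4685, -0.2743, 0.2252]
ee_rot: [-3.141, -0.001, 2.227]
ft_force: [0.2, -0.1, -0.3]
gripper_width: 0.0381
gripper_force: 30.0
```

```bash
python3 - <<'E'
from h import *
shift([.574,.083,.223],86.5)
E
```

```text
t 4.9667 pos [ 0.4685 -0.2743  0.2252] rpy [-1.7999e+02 -3.0000e-02  1.2758e+02] F [ 0.2 -0.1 -0.3] M [ 0.04 -0.15  0.  ] w 0.0381 gf 29.99334007501602 
 shift,dr: [array([0.2187, 0.3015, 0.0022]), array([-4.000e-04, -5.000e-04,  7.171e-01])]
```

Request:
carry_out:
  motion:
    - {"xyz":[0.0137,0.0188,0],"dr":[0,0,0],"fingers":255}
    - {"xyz":[0.0137,0.0188,0],"dr":[0,0,0],"fingers":255}
    - {"xyz":[0.0137,0.0188,0],"dr":[0,0,0],"fingers":255}
    - {"xyz":[0.0137,0.0188,0],"dr":[0,0,0],"fingers":255}
    - {"xyz":[0.0137,0.0188,0],"dr":[0,0,0],"fingers":255}
    - {"xyz":[0.0137,0.0188,0],"dr":[0,0,0],"fingers":255}
    - {"xyz":[0.0137,0.0188,0],"dr":[0,0,0],"fingers":255}
    - {"xyz":[0.0137,0.0188,0],"dr":[0,0,0],"fingers":255}

```text
time: 5.63
tool_pos: [0.5211, -0.0948, 0.2236]
ee_rot: [-3.141, -0.0, 2.227]
ft_force: [0.9, -0.6, -1.3]
gripper_width: 0.0379
gripper_force: 30.0
```

Request:
carry_out:
  motion:
    - {"xyz":[0.0137,0.0188,0],"dr":[0,0,0],"fingers":255}
    - {"xyz":[0.0137,0.0188,0],"dr":[0,0,0],"fingers":255}
    - {"xyz":[0.0137,0.0188,0],"dr":[0,0,0],"fingers":255}
    - {"xyz":[0.0137,0.0188,0],"dr":[0,0,0],"fingers":255}
    - {"xyz":[0.0137,0.0188,0],"dr":[0,0,0],"fingers":255}
    - {"xyz":[0.0137,0.0188,0],"dr":[0,0,0],"fingers":255}
    - {"xyz":[0.0137,0.0188,0],"dr":[0,0,0],"fingers":255}
    - {"xyz":[0.0137,0.0188,0],"dr":[0,0,0],"fingers":255}

```text
time: 6.3
tool_pos: [0.5734, 0.0837, 0.2235]
ee_rot: [-3.141, -0.0, 2.227]
ft_force: [0.4, 0.1, -1.0]
gripper_width: 0.0378
gripper_force: 30.0
```

Request:
carry_out:
  motion:
    - {"xyz":[0,0,0.014],"dr":[0,0,0.0896],"fingers":255}
    - {"xyz":[0,0,0.014],"dr":[0,0,0.0896],"fingers":255}
    - {"xyz":[0,0,0.014],"dr":[0,0,0.0896],"fingers":255}
    - {"xyz":[0,0,0.014],"dr":[0,0,0.0896],"fingers":255}
    - {"xyz":[0,0,0.014],"dr":[0,0,0.0896],"fingers":255}
    - {"xyz":[0,0,0.014],"dr":[0,0,0.0896],"fingers":255}
    - {"xyz":[0,0,0.014],"dr":[0,0,0.0896],"fingers":255}
    - {"xyz":[0,0,0.014],"dr":[0,0,0.0896],"fingers":255}

```text
time: 6.97
tool_pos: [0.5733, 0.0825, 0.1109]
ee_rot: [-3.141, 0.0, 1.506]
ft_force: [0.2, 0.4, -0.6]
gripper_width: 0.0377
gripper_force: 30.0
```

```bash
python3 - <<'E'
from h import *
import cv2
a=get_image("top")[130:210,150:320,::-1]; s=get_image("side")[:,:,::-1]
c=np.zeros((600,800,3),np.uint8); c[:320,:680]=cv2.resize(a,(680,320),interpolation=cv2.INTER_CUBIC)
c[320:,:373]=cv2.resize(s,(373,280)); 
c[320:,400:]=cv2.resize(s[140:238,140:280],(400,280),interpolation=cv2.INTER_CUBIC)
cv2.imwrite("pics/c3.png",c)
shift([.574,.083,.075],86.5)
E
```

```text
t 7.0667 pos [0.5717 0.0823 0.1095] rpy [-1.7975e+02  5.0000e-02  8.6430e+01] F [ 0.1  0.4 -0.1] M [-0.04 -0.03 -0.  ] w 0.038 gf 29.99427706003189 
 shift,dr: [array([0.0009, 0.0024, 0.0345]), array([-0.0043,  0.0009, -0.0013])]
```

View pics/c3.png

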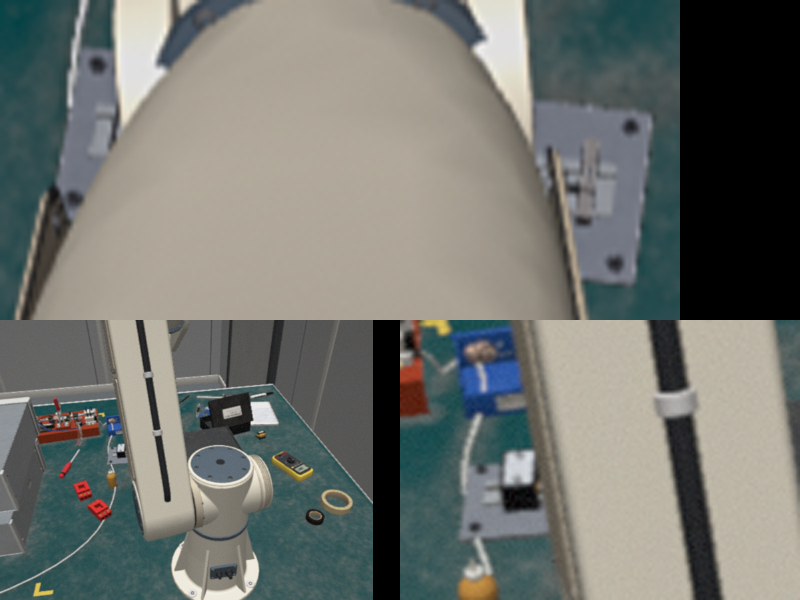

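The arm blocks both views, so I'll insert by feel: approach to just above the mouth, then go down slowly.

Request:
carry_out:
  motion:
    - {"xyz":[0,0.0005,0.006],"dr":[0,0,0],"fingers":255}
    - {"xyz":[0,0,0.008],"dr":[0,0,0],"fingers":255}
    - {"xyz":[0,0,0.008],"dr":[0,0,0],"fingers":255}
    - {"xyz":[0,0,0.008],"dr":[0,0,0],"fingers":255}
    - {"xyz":[0,0,0.006],"dr":[0,0,0],"fingers":255}
    - {"xyz":[0,0,0.002],"dr":[0,0,0],"fingers":255}
    - {"xyz":[0,0,0],"dr":[0,0,0],"fingers":255}
    - {"xyz":[0,0,0],"dr":[0,0,0],"fingers":255}

```text
time: 7.73
tool_pos: [0.5742, 0.0826, 0.0736]
ee_rot: [-3.141, 0.0, 1.51]
ft_force: [-0.1, 0.7, -0.4]
gripper_width: 0.0383
gripper_force: 30.0
```

Request:
carry_out:
  motion:
    - {"xyz":[0,0,0.001],"dr":[0,0,0],"fingers":255}
    - {"xyz":[0,0,0.001],"dr":[0,0,0],"fingers":255}
    - {"xyz":[0,0,0.001],"dr":[0,0,0],"fingers":255}
    - {"xyz":[0,0,0.001],"dr":[0,0,0],"fingers":255}
    - {"xyz":[0,0,0.001],"dr":[0,0,0],"fingers":255}
    - {"xyz":[0,0,0.001],"dr":[0,0,0],"fingers":255}
    - {"xyz":[0,0,0],"dr":[0,0,0],"fingers":255}
    - {"xyz":[0,0,0],"dr":[0,0,0],"fingers":255}

```text
time: 8.4
tool_pos: [0.5741, 0.0825, 0.0675]
ee_rot: [-3.141, 0.0, 1.51]
ft_force: [-0.0, -0.1, -0.0]
gripper_width: 0.0379
gripper_force: 30.0
```

Request:
carry_out:
  motion:
    - {"xyz":[0,0,0.0005],"dr":[0,0,0],"fingers":255}
    - {"xyz":[0,0,0.0005],"dr":[0,0,0],"fingers":255}
    - {"xyz":[0,0,0.0005],"dr":[0,0,0],"fingers":255}
    - {"xyz":[0,0,0.0005],"dr":[0,0,0],"fingers":255}
    - {"xyz":[0,0,0.0005],"dr":[0,0,0],"fingers":255}
    - {"xyz":[0,0,0.0005],"dr":[0,0,0],"fingers":255}
    - {"xyz":[0,0,0],"dr":[0,0,0],"fingers":255}
    - {"xyz":[0,0,0],"dr":[0,0,0],"fingers":255}

```text
time: 9.07
tool_pos: [0.5743, 0.0825, 0.065]
ee_rot: [3.141, -0.0, 1.51]
ft_force: [-1.2, -0.5, 4.6]
gripper_width: 0.0379
gripper_force: 30.0
```

Request:
carry_out:
  motion:
    - {"xyz":[0,0,0.0005],"dr":[0,0,0],"fingers":255}
    - {"xyz":[0,0,0.0005],"dr":[0,0,0],"fingers":255}
    - {"xyz":[0,0,0],"dr":[0,0,0],"fingers":255}
    - {"xyz":[0,0,0],"dr":[0,0,0],"fingers":255}
    - {"xyz":[0,0,0],"dr":[0,0,0],"fingers":255}
    - {"xyz":[0,0,0],"dr":[0,0,0],"fingers":255}
    - {"xyz":[0,0,0],"dr":[0,0,0],"fingers":255}
    - {"xyz":[0,0,0],"dr":[0,0,0],"fingers":255}

```text
time: 9.73
tool_pos: [0.5744, 0.0825, 0.0648]
ee_rot: [3.141, -0.0, 1.51]
ft_force: [-5.1, -0.5, 13.7]
gripper_width: 0.0378
gripper_force: 30.0
```

```bash
python3 - <<'E'
from h import *
shift()
E
```

```text
t 9.7333 pos [0.5744 0.0825 0.0648] rpy [ 1.7998e+02 -1.0000e-02  8.6510e+01] F [-5.1 -0.5 13.7] M [-0.27  0.87 -0.03] w 0.0378 gf 30.000502467155457 
 shift,dr: []
```

The tool is pushed toward -x, so the +x edge of the plug is on the rim. I'll back off 1 mm, shift -x and try again.

Request:
carry_out:
  motion:
    - {"xyz":[0,0,-0.0015],"dr":[0,0,0],"fingers":255}
    - {"xyz":[0.0004,-0.0012,0],"dr":[0,0,0],"fingers":255}
    - {"xyz":[0,0,0.0005],"dr":[0,0,0],"fingers":255}
    - {"xyz":[0,0,0.0005],"dr":[0,0,0],"fingers":255}
    - {"xyz":[0,0,0.0005],"dr":[0,0,0],"fingers":255}
    - {"xyz":[0,0,0.0005],"dr":[0,0,0],"fingers":255}
    - {"xyz":[0,0,0],"dr":[0,0,0],"fingers":255}
    - {"xyz":[0,0,0],"dr":[0,0,0],"fingers":255}

```text
time: 10.4
tool_pos: [0.5733, 0.0831, 0.0646]
ee_rot: [3.141, -0.0, 1.51]
ft_force: [-5.6, 0.3, 19.6]
gripper_width: 0.0382
gripper_force: 30.0
```

```bash
python3 - <<'E'
from h import *
shift()
E
```

```text
t 10.4 pos [0.5733 0.0831 0.0646] rpy [ 1.7997e+02 -1.0000e-02  8.6510e+01] F [-5.6  0.3 19.6] M [-0.18  1.2  -0.01] w 0.0382 gf 30.003477036952972 
 shift,dr: []
```

Request:
carry_out:
  motion:
    - {"xyz":[0,0,-0.002],"dr":[0,0,0],"fingers":255}
    - {"xyz":[0,-0.0014,0],"dr":[0,0,0],"fingers":255}
    - {"xyz":[0,0,0.0005],"dr":[0,0,0],"fingers":255}
    - {"xyz":[0,0,0.0005],"dr":[0,0,0],"fingers":255}
    - {"xyz":[0,0,0.0005],"dr":[0,0,0],"fingers":255}
    - {"xyz":[0,0,0.0005],"dr":[0,0,0],"fingers":255}
    - {"xyz":[0,0,0],"dr":[0,0,0],"fingers":255}
    - {"xyz":[0,0,0],"dr":[0,0,0],"fingers":255}

```text
time: 11.07
tool_pos: [0.5721, 0.0832, 0.0647]
ee_rot: [3.141, -0.0, 1.51]
ft_force: [-5.5, -0.2, 22.2]
gripper_width: 0.0378
gripper_force: 30.0
```

```bash
python3 - <<'E'
from h import *
shift()
E
```

```text
t 11.0667 pos [0.5721 0.0832 0.0647] rpy [ 1.7995e+02 -1.0000e-02  8.6520e+01] F [-5.5 -0.2 22.2] M [-0.21  1.27 -0.  ] w 0.0378 gf 30.004586577415466 
 shift,dr: []
```

The moments put the contact at the -y edge of the plug, about 10 mm from the centre. x looks best near .573. I'll shift +y and try again.

Request:
carry_out:
  motion:
    - {"xyz":[0,0,-0.0025],"dr":[0,0,0],"fingers":255}
    - {"xyz":[0.0018,0.001,0],"dr":[0,0,0],"fingers":255}
    - {"xyz":[0,0,0.0005],"dr":[0,0,0],"fingers":255}
    - {"xyz":[0,0,0.0005],"dr":[0,0,0],"fingers":255}
    - {"xyz":[0,0,0.0005],"dr":[0,0,0],"fingers":255}
    - {"xyz":[0,0,0.0005],"dr":[0,0,0],"fingers":255}
    - {"xyz":[0,0,0],"dr":[0,0,0],"fingers":255}
    - {"xyz":[0,0,0],"dr":[0,0,0],"fingers":255}

```text
time: 11.73
tool_pos: [0.5731, 0.0851, 0.0644]
ee_rot: [3.141, -0.0, 1.51]
ft_force: [-3.3, -0.1, 14.5]
gripper_width: 0.0379
gripper_force: 30.0
```

```bash
python3 - <<'E'
from h import *
shift()
E
```

```text
t 11.7333 pos [0.5731 0.0851 0.0644] rpy [ 1.7998e+02 -2.0000e-02  8.6520e+01] F [-3.3 -0.1 14.5] M [0.06 0.81 0.01] w 0.0379 gf 30.002836883068085 
 shift,dr: []
```

Request:
carry_out:
  motion:
    - {"xyz":[0,0,-0.0004],"dr":[0,0,0],"fingers":255}
    - {"xyz":[0,0.0004,0],"dr":[0,0,0],"fingers":255}
    - {"xyz":[0,0.0004,0],"dr":[0,0,0],"fingers":255}
    - {"xyz":[0,0.0004,0],"dr":[0,0,0],"fingers":255}
    - {"xyz":[0,0.0004,0],"dr":[0,0,0],"fingers":255}
    - {"xyz":[0,0.0,0],"dr":[0,0,0],"fingers":255}
    - {"xyz":[0,0,0],"dr":[0,0,0],"fingers":255}
    - {"xyz":[0,0,0],"dr":[0,0,0],"fingers":255}

```text
time: 12.4
tool_pos: [0.574, 0.0847, 0.0634]
ee_rot: [-3.141, 0.0, 1.51]
ft_force: [0.6, 0.6, -0.9]
gripper_width: 0.0376
gripper_force: 30.0
```

```bash
python3 - <<'E'
from h import *
shift()
E
```

```text
t 12.4 pos [0.574  0.0847 0.0634] rpy [-1.7996e+02  1.0000e-02  8.6520e+01] F [ 0.6  0.6 -0.9] M [-0.07 -0.07 -0.  ] w 0.0376 gf 29.998336136341095 
 shift,dr: []
```

It dropped into the hole and the force is gone. Now I'll push it down.

Request:
carry_out:
  motion:
    - {"xyz":[0,0,0.0007],"dr":[0,0,0],"fingers":255}
    - {"xyz":[0,0,0.0007],"dr":[0,0,0],"fingers":255}
    - {"xyz":[0,0,0.0007],"dr":[0,0,0],"fingers":255}
    - {"xyz":[0,0,0.0007],"dr":[0,0,0],"fingers":255}
    - {"xyz":[0,0,0.0007],"dr":[0,0,0],"fingers":255}
    - {"xyz":[0,0,0.0007],"dr":[0,0,0],"fingers":255}
    - {"xyz":[0,0,0],"dr":[0,0,0],"fingers":255}
    - {"xyz":[0,0,0],"dr":[0,0,0],"fingers":255}

```text
time: 13.07
tool_pos: [0.5743, 0.0847, 0.0597]
ee_rot: [-3.141, -0.0, 1.51]
ft_force: [-0.4, -0.4, -0.7]
gripper_width: 0.0379
gripper_force: 30.0
```

```bash
python3 - <<'E'
from h import *
shift()
E
```

```text
t 13.0667 pos [0.5743 0.0847 0.0597] rpy [-179.99   -0.     86.52] F [-0.4 -0.4 -0.7] M [-0.03 -0.04  0.01] w 0.0379 gf 29.998219907283783 
 shift,dr: []
```

Request:
carry_out:
  motion:
    - {"xyz":[0,0,0.001],"dr":[0,0,0],"fingers":255}
    - {"xyz":[0,0,0.001],"dr":[0,0,0],"fingers":255}
    - {"xyz":[0,0,0.001],"dr":[0,0,0],"fingers":255}
    - {"xyz":[0,0,0.001],"dr":[0,0,0],"fingers":255}
    - {"xyz":[0,0,0.001],"dr":[0,0,0],"fingers":255}
    - {"xyz":[0,0,0.0005],"dr":[0,0,0],"fingers":255}
    - {"xyz":[0,0,0],"dr":[0,0,0],"fingers":255}
    - {"xyz":[0,0,0],"dr":[0,0,0],"fingers":255}

```text
time: 13.73
tool_pos: [0.5744, 0.0847, 0.0543]
ee_rot: [-3.142, 0.0, 1.51]
ft_force: [-0.6, 0.4, -1.2]
gripper_width: 0.0377
gripper_force: 30.0
```

Request:
carry_out:
  motion:
    - {"xyz":[0,0,0.0005],"dr":[0,0,0],"fingers":255}
    - {"xyz":[0,0,0.0005],"dr":[0,0,0],"fingers":255}
    - {"xyz":[0,0,0.0005],"dr":[0,0,0],"fingers":255}
    - {"xyz":[0,0,0.0005],"dr":[0,0,0],"fingers":255}
    - {"xyz":[0,0,0],"dr":[0,0,0],"fingers":255}
    - {"xyz":[0,0,0],"dr":[0,0,0],"fingers":255}
    - {"xyz":[0,0,0],"dr":[0,0,0],"fingers":255}
    - {"xyz":[0,0,0],"dr":[0,0,0],"fingers":255}

```text
time: 14.4
tool_pos: [0.5745, 0.0848, 0.054]
ee_rot: [3.141, -0.0, 1.51]
ft_force: [-5.7, -0.4, 20.4]
gripper_width: 0.0376
gripper_force: 30.0
```

```bash
python3 - <<'E'
from h import *
shift()
E
```

```text
t 14.4 pos [0.5745 0.0848 0.054 ] rpy [ 1.7998e+02 -1.0000e-02  8.6520e+01] F [-5.7 -0.4 20.4] M [-0.17  1.2   0.01] w 0.0376 gf 30.003759562969208 
 shift,dr: []
```

Request:
carry_out:
  motion:
    - {"xyz":[0,0,0.0005],"dr":[0,0,0],"fingers":255}
    - {"xyz":[0,0,0.0005],"dr":[0,0,0],"fingers":255}
    - {"xyz":[0,0,0],"dr":[0,0,0],"fingers":255}
    - {"xyz":[0,0,0],"dr":[0,0,0],"fingers":255}
    - {"xyz":[0,0,-0.0005],"dr":[0,0,0],"fingers":255}
    - {"xyz":[0,0,-0.0005],"dr":[0,0,0],"fingers":255}
    - {"xyz":[0,0,-0.0005],"dr":[0,0,0],"fingers":255}
    - {"xyz":[0,0,0],"dr":[0,0,0],"fingers":255}

```text
time: 15.07
tool_pos: [0.5744, 0.0847, 0.054]
ee_rot: [3.141, -0.0, 1.51]
ft_force: [-4.1, -0.2, 12.9]
gripper_width: 0.0377
gripper_force: 30.0
```

```bash
python3 - <<'E'
from h import *
import cv2
a=get_image("top")[100:240,120:320,::-1]
cv2.imwrite("pics/c4.png",cv2.resize(a,(800,560),interpolation=cv2.INTER_CUBIC))
shift()
E
```

```text
t 15.1167 pos [0.5745 0.0847 0.054 ] rpy [ 1.7998e+02 -1.0000e-02  8.6510e+01] F [-4.1 -1.3 13. ] M [-0.16  0.83 -0.02] w 0.0374 gf 30.002551674842834 
 shift,dr: []
```

z holds at 54.0 mm even at about 30 N, which matches the offset at the grasp (24.1 − 14 + 44 ≈ 54.1). To be sure it is home, I'll open, press the relay's top with closed fingers and read the height (88 mm if home).

Request:
carry_out:
  motion:
    - {"xyz":[0,0,-0.001],"dr":[0,0,0],"fingers":85}
    - {"xyz":[0,0,0],"dr":[0,0,0],"fingers":85}
    - {"xyz":[0,0,0],"dr":[0,0,0],"fingers":85}
    - {"xyz":[0,0,0],"dr":[0,0,0],"fingers":85}
    - {"xyz":[0,0,-0.013],"dr":[0,0,0],"fingers":85}
    - {"xyz":[0,0,-0.014],"dr":[0,0,0],"fingers":85}
    - {"xyz":[0,0,-0.014],"dr":[0,0,0],"fingers":85}
    - {"xyz":[0,0,-0.014],"dr":[0,0,0],"fingers":85}

```text
time: 15.78
tool_pos: [0.5741, 0.0847, 0.109]
ee_rot: [-3.141, 0.0, 1.51]
ft_force: [0.8, -0.3, -0.4]
gripper_width: 0.0613
gripper_force: 0.0
```

Request:
carry_out:
  motion:
    - {"xyz":[0,0,0],"dr":[0,0,0],"fingers":255}
    - {"xyz":[0,0,0],"dr":[0,0,0],"fingers":255}
    - {"xyz":[0,0,0],"dr":[0,0,0],"fingers":255}
    - {"xyz":[0,0,0],"dr":[0,0,0],"fingers":255}
    - {"xyz":[0,0,0.005],"dr":[0,0,0],"fingers":255}
    - {"xyz":[0,0,0.004],"dr":[0,0,0],"fingers":255}
    - {"xyz":[0,0,0],"dr":[0,0,0],"fingers":255}
    - {"xyz":[0,0,0],"dr":[0,0,0],"fingers":255}

```text
time: 16.45
tool_pos: [0.5739, 0.0846, 0.0989]
ee_rot: [-3.14, 0.0, 1.51]
ft_force: [0.8, 0.0, -0.2]
gripper_width: 0.01
gripper_force: 0.0
```

Request:
carry_out:
  motion:
    - {"xyz":[0,0,0.003],"dr":[0,0,0],"fingers":255}
    - {"xyz":[0,0,0.002],"dr":[0,0,0],"fingers":255}
    - {"xyz":[0,0,0.0015],"dr":[0,0,0],"fingers":255}
    - {"xyz":[0,0,0.001],"dr":[0,0,0],"fingers":255}
    - {"xyz":[0,0,0.001],"dr":[0,0,0],"fingers":255}
    - {"xyz":[0,0,0.001],"dr":[0,0,0],"fingers":255}
    - {"xyz":[0,0,0.001],"dr":[0,0,0],"fingers":255}
    - {"xyz":[0,0,0.001],"dr":[0,0,0],"fingers":255}

```text
time: 17.12
tool_pos: [0.5744, 0.0847, 0.0883]
ee_rot: [3.141, -0.0, 1.51]
ft_force: [-1.0, -0.2, 15.0]
gripper_width: 0.0001
gripper_force: 8.6
```

Contact is at 88.3 mm, so the relay is home. Now I'll regrip.

Request:
carry_out:
  motion:
    - {"xyz":[0,0,-0.01],"dr":[0,0,0],"fingers":255}
    - {"xyz":[0,0,-0.006],"dr":[0,0,0],"fingers":85}
    - {"xyz":[0,0,0],"dr":[0,0,0],"fingers":85}
    - {"xyz":[0,0,0],"dr":[0,0,0],"fingers":85}
    - {"xyz":[0,0,0],"dr":[0,0,0],"fingers":85}
    - {"xyz":[0,0,0],"dr":[0,0,0],"fingers":85}
    - {"xyz":[0,0,0],"dr":[0,0,0],"fingers":85}
    - {"xyz":[0,0,0.005],"dr":[0,0,0],"fingers":85}

```text
time: 17.78
tool_pos: [0.5748, 0.0848, 0.0997]
ee_rot: [3.141, -0.0, 1.51]
ft_force: [0.1, 0.0, -0.1]
gripper_width: 0.0446
gripper_force: 0.0
```

Request:
carry_out:
  motion:
    - {"xyz":[0,0,0.008],"dr":[0,0,0],"fingers":85}
    - {"xyz":[0,0,0.01],"dr":[0,0,0],"fingers":85}
    - {"xyz":[0,0,0.01],"dr":[0,0,0],"fingers":85}
    - {"xyz":[0,0,0.008],"dr":[0,0,0],"fingers":85}
    - {"xyz":[0,0,0.005],"dr":[0,0,0],"fingers":85}
    - {"xyz":[0,0,0.002],"dr":[0,0,0],"fingers":85}
    - {"xyz":[0,0,0],"dr":[0,0,0],"fingers":85}
    - {"xyz":[0,0,0],"dr":[0,0,0],"fingers":85}

```text
time: 18.45
tool_pos: [0.5745, 0.0847, 0.0563]
ee_rot: [3.142, -0.0, 1.51]
ft_force: [0.4, -0.6, 0.3]
gripper_width: 0.0611
gripper_force: 0.0
```

Request:
carry_out:
  motion:
    - {"xyz":[0,0,0.002],"dr":[0,0,0],"fingers":85}
    - {"xyz":[0,0,0],"dr":[0,0,0],"fingers":130}
    - {"xyz":[0,0,0],"dr":[0,0,0],"fingers":145}
    - {"xyz":[0,0,0],"dr":[0,0,0],"fingers":255}
    - {"xyz":[0,0,0],"dr":[0,0,0],"fingers":255}
    - {"xyz":[0,0,0],"dr":[0,0,0],"fingers":255}
    - {"xyz":[0,0,0.0005],"dr":[0,0,0],"fingers":255}
    - {"xyz":[0,0,0.0005],"dr":[0,0,0],"fingers":255}

```text
time: 19.12
tool_pos: [0.5746, 0.0848, 0.0544]
ee_rot: [3.141, -0.0, 1.51]
ft_force: [-5.7, -0.3, 19.8]
gripper_width: 0.0378
gripper_force: 30.0
```

```bash
python3 - <<'E'
from h import *
shift()
E
```

```text
t 19.1167 pos [0.5746 0.0848 0.0544] rpy [179.98  -0.    86.51] F [-5.7 -0.3 19.8] M [-0.19  1.01 -0.01] w 0.0378 gf 30.005129277706146 
 shift,dr: []
```

Request:
carry_out:
  motion:
    - {"xyz":[0,0,-0.0008],"dr":[0,0,0],"fingers":255}
    - {"xyz":[0.003,0,0],"dr":[0,0,0],"fingers":255}
    - {"xyz":[0.006,0,0],"dr":[0,0,0],"fingers":255}
    - {"xyz":[0.007,0,0],"dr":[0,0,0],"fingers":255}
    - {"xyz":[0.007,0,0],"dr":[0,0,0],"fingers":255}
    - {"xyz":[0.007,0,0],"dr":[0,0,0],"fingers":255}
    - {"xyz":[0.007,0,0],"dr":[0,0,0],"fingers":255}
    - {"xyz":[0.003,0,0],"dr":[0,0,0],"fingers":255}

```text
time: 19.78
tool_pos: [0.5773, 0.1251, 0.0545]
ee_rot: [3.141, 0.0, 1.511]
ft_force: [-0.6, -3.5, 6.7]
gripper_width: 0.0377
gripper_force: 30.0
```

```bash
python3 - <<'E'
from h import *
shift()
E
```

```text
t 19.7833 pos [0.5773 0.1251 0.0545] rpy [1.7995e+02 3.0000e-02 8.6550e+01] F [-0.6 -3.5  6.7] M [-0.88  0.    0.07] w 0.0377 gf 30.00127762556076 
 shift,dr: []
```

Request:
carry_out:
  motion:
    - {"xyz":[0.004,0,0],"dr":[0,0,0],"fingers":255}
    - {"xyz":[0.007,0,0],"dr":[0,0,0],"fingers":255}
    - {"xyz":[0.007,0,0],"dr":[0,0,0],"fingers":255}
    - {"xyz":[0.007,0,0],"dr":[0,0,0],"fingers":255}
    - {"xyz":[0.007,0,0],"dr":[0,0,0],"fingers":255}
    - {"xyz":[0.007,0,0],"dr":[0,0,0],"fingers":255}
    - {"xyz":[0.006,0,0],"dr":[0,0,0],"fingers":255}
    - {"xyz":[0.003,0,0],"dr":[0,0,0],"fingers":255}

```text
time: 20.45
tool_pos: [0.5802, 0.1729, 0.0545]
ee_rot: [3.141, 0.001, 1.511]
ft_force: [-0.5, -5.1, 6.1]
gripper_width: 0.0381
gripper_force: 30.0
```

```bash
python3 - <<'E'
from h import *
shift()
E
```

```text
t 20.45 pos [0.5802 0.1729 0.0545] rpy [1.7995e+02 3.0000e-02 8.6550e+01] F [-0.5 -5.1  6.1] M [-0.93 -0.04  0.03] w 0.0381 gf 30.00137597322464 
 shift,dr: []
```

Request:
carry_out:
  motion:
    - {"xyz":[0,0,0],"dr":[0,0,0],"fingers":255}
    - {"xyz":[0.0005,0,0],"dr":[0,0,0],"fingers":255}
    - {"xyz":[0.0005,0,0],"dr":[0,0,0],"fingers":255}
    - {"xyz":[0.0005,0,0],"dr":[0,0,0],"fingers":255}
    - {"xyz":[0.0005,0,0],"dr":[0,0,0],"fingers":255}
    - {"xyz":[0.0005,0,0],"dr":[0,0,0],"fingers":255}
    - {"xyz":[0.0005,0,0],"dr":[0,0,0],"fingers":255}
    - {"xyz":[0.0005,0,0],"dr":[0,0,0],"fingers":255}

```text
time: 21.12
tool_pos: [0.5803, 0.1757, 0.0545]
ee_rot: [3.141, 0.001, 1.51]
ft_force: [-0.1, -3.2, 5.2]
gripper_width: 0.0377
gripper_force: 30.0
```

Request:
carry_out:
  motion:
    - {"xyz":[0.0005,0,0],"dr":[0,0,0],"fingers":255}
    - {"xyz":[0.0005,0,0],"dr":[0,0,0],"fingers":255}
    - {"xyz":[0.0005,0,0],"dr":[0,0,0],"fingers":255}
    - {"xyz":[0.0005,0,0],"dr":[0,0,0],"fingers":255}
    - {"xyz":[0.0005,0,0],"dr":[0,0,0],"fingers":255}
    - {"xyz":[0.0005,0,0],"dr":[0,0,0],"fingers":255}
    - {"xyz":[0.0005,0,0],"dr":[0,0,0],"fingers":255}
    - {"xyz":[0.0005,0,0],"dr":[0,0,0],"fingers":255}

```text
time: 21.78
tool_pos: [0.5806, 0.1797, 0.0545]
ee_rot: [3.141, 0.001, 1.51]
ft_force: [-0.3, -3.6, 6.0]
gripper_width: 0.038
gripper_force: 30.0
```

```bash
python3 - <<'E'
from h import *
shift()
E
```

```text
t 21.7833 pos [0.5806 0.1797 0.0545] rpy [1.7996e+02 4.0000e-02 8.6530e+01] F [-0.3 -3.6  6. ] M [-0.76 -0.05 -0.01] w 0.038 gf 30.00100314617157 
 shift,dr: []
```

Request:
carry_out:
  motion:
    - {"xyz":[0.0003,0,0],"dr":[0,0,0],"fingers":255}
    - {"xyz":[0.0003,0,0],"dr":[0,0,0],"fingers":255}
    - {"xyz":[0.0003,0,0],"dr":[0,0,0],"fingers":255}
    - {"xyz":[0.0003,0,0],"dr":[0,0,0],"fingers":255}
    - {"xyz":[0.0003,0,0],"dr":[0,0,0],"fingers":255}
    - {"xyz":[0.0003,0,0],"dr":[0,0,0],"fingers":255}
    - {"xyz":[0.0003,0,0],"dr":[0,0,0],"fingers":255}
    - {"xyz":[0.0003,0,0],"dr":[0,0,0],"fingers":255}

```text
time: 22.45
tool_pos: [0.5807, 0.1821, 0.0545]
ee_rot: [3.141, 0.001, 1.51]
ft_force: [-0.4, -5.3, 4.8]
gripper_width: 0.0381
gripper_force: 30.0
```

Request:
carry_out:
  motion:
    - {"xyz":[0.0003,0,0],"dr":[0,0,0],"fingers":255}
    - {"xyz":[0.0003,0,0],"dr":[0,0,0],"fingers":255}
    - {"xyz":[0.0003,0,0],"dr":[0,0,0],"fingers":255}
    - {"xyz":[0.0003,0,0],"dr":[0,0,0],"fingers":255}
    - {"xyz":[0.0003,0,0],"dr":[0,0,0],"fingers":255}
    - {"xyz":[0.0003,0,0],"dr":[0,0,0],"fingers":255}
    - {"xyz":[0.0003,0,0],"dr":[0,0,0],"fingers":255}
    - {"xyz":[0.0003,0,0],"dr":[0,0,0],"fingers":255}

```text
time: 23.12
tool_pos: [0.5809, 0.1845, 0.0545]
ee_rot: [3.141, 0.001, 1.51]
ft_force: [-0.6, -4.8, 7.0]
gripper_width: 0.0373
gripper_force: 30.0
```

Request:
carry_out:
  motion:
    - {"xyz":[0.0003,0,0],"dr":[0,0,0],"fingers":255}
    - {"xyz":[0.0003,0,0],"dr":[0,0,0],"fingers":255}
    - {"xyz":[0.0003,0,0],"dr":[0,0,0],"fingers":255}
    - {"xyz":[0.0003,0,0],"dr":[0,0,0],"fingers":255}
    - {"xyz":[0.0003,0,0],"dr":[0,0,0],"fingers":255}
    - {"xyz":[0.0003,0,0],"dr":[0,0,0],"fingers":255}
    - {"xyz":[0.0003,0,0],"dr":[0,0,0],"fingers":255}
    - {"xyz":[0.0003,0,0],"dr":[0,0,0],"fingers":255}

```text
time: 23.78
tool_pos: [0.5809, 0.1862, 0.0545]
ee_rot: [3.141, 0.002, 1.51]
ft_force: [-0.3, -7.7, 7.2]
gripper_width: 0.0376
gripper_force: 30.0
```

```bash
python3 - <<'E'
from h import *
shift()
E
```

```text
t 23.7833 pos [0.5809 0.1862 0.0545] rpy [1.7997e+02 1.0000e-01 8.6540e+01] F [-0.3 -7.7  7.2] M [-1.61 -0.09 -0.04] w 0.0376 gf 30.00216454267502 
 shift,dr: []
```

Request:
carry_out:
  motion:
    - {"xyz":[0.0003,0,0],"dr":[0,0,0],"fingers":255}
    - {"xyz":[0.0003,0,0],"dr":[0,0,0],"fingers":255}
    - {"xyz":[0.0003,0,0],"dr":[0,0,0],"fingers":255}
    - {"xyz":[0.0003,0,0],"dr":[0,0,0],"fingers":255}
    - {"xyz":[0.0003,0,0],"dr":[0,0,0],"fingers":255}
    - {"xyz":[0.0003,0,0],"dr":[0,0,0],"fingers":255}
    - {"xyz":[0.0003,0,0],"dr":[0,0,0],"fingers":255}
    - {"xyz":[0.0003,0,0],"dr":[0,0,0],"fingers":255}

```text
time: 24.45
tool_pos: [0.5811, 0.1883, 0.0546]
ee_rot: [3.141, 0.002, 1.511]
ft_force: [0.0, -9.6, 8.9]
gripper_width: 0.038
gripper_force: 30.0
```

Request:
carry_out:
  motion:
    - {"xyz":[0.0003,0,0],"dr":[0,0,0],"fingers":255}
    - {"xyz":[0.0003,0,0],"dr":[0,0,0],"fingers":255}
    - {"xyz":[0.0003,0,0],"dr":[0,0,0],"fingers":255}
    - {"xyz":[0.0003,0,0],"dr":[0,0,0],"fingers":255}
    - {"xyz":[0.0003,0,0],"dr":[0,0,0],"fingers":255}
    - {"xyz":[0.0003,0,0],"dr":[0,0,0],"fingers":255}
    - {"xyz":[0.0003,0,0],"dr":[0,0,0],"fingers":255}
    - {"xyz":[0.0003,0,0],"dr":[0,0,0],"fingers":255}

```text
time: 25.12
tool_pos: [0.5812, 0.1904, 0.0545]
ee_rot: [3.141, 0.003, 1.511]
ft_force: [1.1, -10.7, 7.4]
gripper_width: 0.0378
gripper_force: 30.0
```

```bash
python3 - <<'E'
from h import *
import cv2
shift()
t=get_image("top")[120:200,140:300,::-1];s=get_image("side")[140:230,140:260,::-1]
c=np.zeros((600,800,3),np.uint8); c[:300,:600]=cv2.resize(t,(600,300),interpolation=cv2.INTER_CUBIC)
c[300:,:400]=cv2.resize(s,(400,300),interpolation=cv2.INTER_CUBIC); cv2.imwrite("pics/c5.png",c)
shift()
E
```

```text
t 25.1167 pos [0.5812 0.1904 0.0545] rpy [1.7997e+02 1.5000e-01 8.6560e+01] F [  1.1 -10.7   7.4] M [-2.15 -0.07 -0.09] w 0.0378 gf 30.002207458019257 
 shift,dr: []
t 25.2167 pos [0.5812 0.1904 0.0546] rpy [1.7997e+02 1.5000e-01 8.6560e+01] F [ -0.7 -11.    9.4] M [-2.18 -0.09 -0.08] w 0.0379 gf 30.00248283147812 
 shift,dr: []
```

View pics/c5.png

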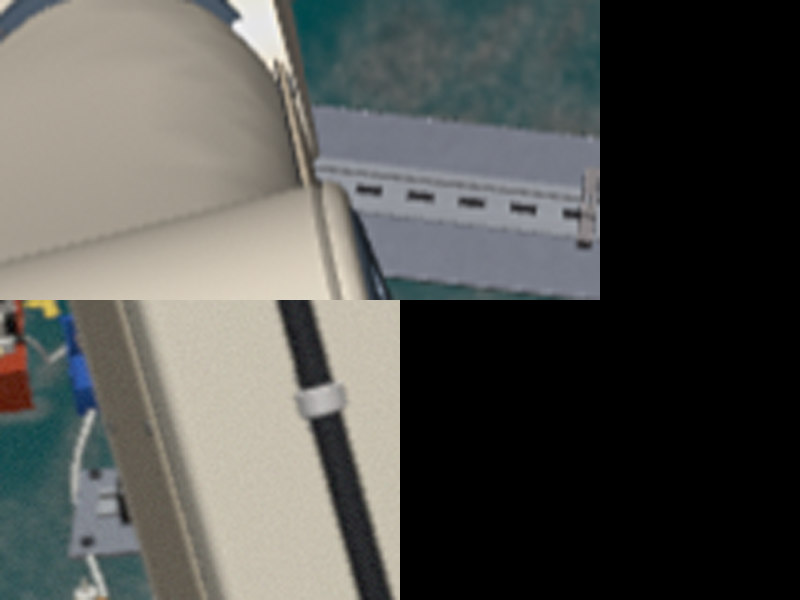

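Both views are blocked, but the force slope of about 0.9 N/mm matches the spring, with contact near y=0.1845. I'll go on to about 0.1935.

Request:
carry_out:
  motion:
    - {"xyz":[0.0004,0,-0.0002],"dr":[0,0,0],"fingers":255}
    - {"xyz":[0.0004,0,-0.0001],"dr":[0,0,0],"fingers":255}
    - {"xyz":[0.0004,0,0],"dr":[0,0,0],"fingers":255}
    - {"xyz":[0.0004,0,0],"dr":[0,0,0],"fingers":255}
    - {"xyz":[0.0004,0,0],"dr":[0,0,0],"fingers":255}
    - {"xyz":[0.0004,0,0],"dr":[0,0,0],"fingers":255}
    - {"xyz":[0.0004,0,0],"dr":[0,0,0],"fingers":255}
    - {"xyz":[0.0,0,0],"dr":[0,0,0],"fingers":255}

```text
time: 25.88
tool_pos: [0.5813, 0.1929, 0.0546]
ee_rot: [3.141, 0.003, 1.511]
ft_force: [0.9, -11.8, 5.6]
gripper_width: 0.0378
gripper_force: 30.0
```

```bash
python3 - <<'E'
from h import *
shift()
E
```

```text
t 25.8833 pos [0.5813 0.1929 0.0546] rpy [179.98   0.18  86.57] F [  0.9 -11.8   5.6] M [-2.4  -0.31 -0.09] w 0.0378 gf 30.00218152999878 
 shift,dr: []
```

Request:
carry_out:
  motion:
    - {"xyz":[-0.0004,0,0],"dr":[0,0,0],"fingers":255}
    - {"xyz":[-0.0004,0,0],"dr":[0,0,0],"fingers":255}
    - {"xyz":[-0.0004,0,0],"dr":[0,0,0],"fingers":255}
    - {"xyz":[-0.0004,0,0],"dr":[0,0,0],"fingers":255}
    - {"xyz":[-0.0002,0,0],"dr":[0,0,0],"fingers":255}
    - {"xyz":[-0.0002,0,0],"dr":[0,0,0],"fingers":255}
    - {"xyz":[0,0,0],"dr":[0,0,0],"fingers":255}
    - {"xyz":[0,0,0],"dr":[0,0,0],"fingers":255}

```text
time: 26.55
tool_pos: [0.5813, 0.1925, 0.0545]
ee_rot: [3.141, 0.001, 1.51]
ft_force: [1.2, -5.5, 4.8]
gripper_width: 0.0377
gripper_force: 30.0
```

```bash
python3 - <<'E'
from h import *
shift()
E
```

```text
t 26.55 pos [0.5813 0.1925 0.0545] rpy [1.7996e+02 3.0000e-02 8.6530e+01] F [ 1.2 -5.5  4.8] M [-1.13 -0.33 -0.03] w 0.0377 gf 30.001361668109894 
 shift,dr: []
```

Request:
carry_out:
  motion:
    - {"xyz":[0.0005,0,0],"dr":[0,0,0],"fingers":255}
    - {"xyz":[0.0005,0,0],"dr":[0,0,0],"fingers":255}
    - {"xyz":[0.0005,0,0],"dr":[0,0,0],"fingers":255}
    - {"xyz":[0.0005,0,0],"dr":[0,0,0],"fingers":255}
    - {"xyz":[0.0005,0,0],"dr":[0,0,0],"fingers":255}
    - {"xyz":[0.0005,0,0],"dr":[0,0,0],"fingers":255}
    - {"xyz":[0.0004,0,0],"dr":[0,0,0],"fingers":255}
    - {"xyz":[0,0,0],"dr":[0,0,0],"fingers":255}

```text
time: 27.22
tool_pos: [0.5814, 0.1944, 0.0546]
ee_rot: [3.141, 0.003, 1.511]
ft_force: [1.1, -12.5, 6.0]
gripper_width: 0.0378
gripper_force: 30.0
```

Request:
carry_out:
  motion:
    - {"xyz":[0,0,0],"dr":[0,0,0],"fingers":255}
    - {"xyz":[0,0,0],"dr":[0,0,0],"fingers":255}
    - {"xyz":[0,0,0],"dr":[0,0,0],"fingers":255}
    - {"xyz":[0,0,0],"dr":[0,0,0],"fingers":255}
    - {"xyz":[0,0,0],"dr":[0,0,0],"fingers":255}
    - {"xyz":[0,0,0],"dr":[0,0,0],"fingers":255}
    - {"xyz":[0,0,0],"dr":[0,0,0],"fingers":255}
    - {"xyz":[0,0,0],"dr":[0,0,0],"fingers":255}

```text
time: 27.88
tool_pos: [0.5814, 0.1944, 0.0546]
ee_rot: [3.141, 0.003, 1.511]
ft_force: [1.5, -12.8, 5.7]
gripper_width: 0.0378
gripper_force: 30.0
```

```bash
python3 - <<'E'
from h import *
shift()
E
```

```text
t 27.8833 pos [0.5814 0.1944 0.0546] rpy [1.7998e+02 1.6000e-01 8.6560e+01] F [  1.5 -12.8   5.7] M [-2.64 -0.47 -0.06] w 0.0378 gf 30.002431869506836 
 shift,dr: []
```

```bash
python3 -c "
from station import r
print(r.finish_job())"
```

```text
the job is handed in; nothing more can be done
None
```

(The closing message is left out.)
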